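# Walk the cradle block round to the lathe fence

### The arm

A 6-joint arm with a two-finger parallel gripper is mounted at the origin on the work surface. World frame = base frame: x ahead of the robot, y to its left, z up, the work surface at z = 0. Lengths are in m, angles in rad, forces in N, time in s.
With the tool pointing down it reaches from about 0.325 to 0.925 m from the base axis. Payload 3.1 kg.
Tool frame: the origin (TCP) lies midway between the tips of the shut fingers; the grasp point (between the pads) lies grip_point_offset behind it (grip_point_offset is the distance from the TCP to the grasp point, in m); z points along the fingers, y is the line along which they close (so a half turn about z gives the same grasp; the last joint's range is limited). The gripper opens to 85 mm and grips with 20 to 120 N. Pads are 22 mm wide; open, the fingers measure 114 mm over their backs; the gripper's body (76 mm by 85 mm) begins 54 mm behind the grasp point. The pads swing forward as they close: fully open they stand 13 mm farther back than shut.
Start: joints at [1.13, 0.217, 1.613, -0, 1.311, -0.112], TCP at [0.202, 0.592, 0.231] pointing down, gripper open.
Joint ranges: [-2.75, 2.75], [-0.78, 2.1], [0.31, 2.55], [-1.13, 4.27], [0.13, 2.63], [-2.58, 2.58]. Speed limits (rad/s): [2.79, 2.79, 3.14, 3.14, 3.14, 3.14].

### API

Orientations are given as a unit quaternion [w, x, y, z].
In Python, from bench import * gives the robot as it stands.
- The arm moves only by the tool apply_moves, never from a script. Its argument "steps" is a list of rows, each a list of 3 entries, a list of its own where there are three numbers: the shift along the tool's x, y, z in m, then the turn, a rotation vector about the tool's x, y, z in rad, then the opening, from 0 (shut) to 1 (fully open). A call has exactly 8 rows; each row is the pose to reach, as a shift and turn from the pose commanded when the call began, along the tool's axes at that moment; what a row does not reach only later rows make up. A row lasts 1/10 s, in which the tool goes at most 50 mm and 8.59 degrees, less where a joint would pass 70% of its speed; a pose out of reach is approached as far as the arm can. A call with a gripper value outside its range is refused whole. The fingers move at their own pace and stop on an object; "grip_force" is the grip in N (left out, the last holds). Time passes only in rows, so rows that repeat a pose let the fingers close, or fill a call up. It gives the time, the measured TCP pose, the force, the opening and the grip force at its end, in the units of the state.
- state(): the state, without advancing time (a new reading comes with each control period).
- grab_frame(name): name is "scene" or "side" or "wrist"; returns a dict with "image" (480x640x3 uint8, blue, green, red), "depth" (480x640 float32, m along the optical axis (not along the pixel's ray), 0 where there is no reading), "vertical_fov" (degrees; the focal length in pixels is half the picture's height over the tangent of half this angle, whatever the lens; pixels are square), "cx", "cy" (the principal point, pixels), "k1" (the pictures are not rectified: a ray, as slopes to the right and down, at radius r is drawn at 1 + k1 r^2 times it, then the intrinsics apply), "R" (3x3) and "t" (3): a world point X has camera coordinates R X + t; the wrist camera has in their place "tool_from_camera" (4x4, takes a point from camera to tool coordinates, whose origin is the TCP and whose axes are the flange's). Camera axes: x right, y down, z forward; pixel columns grow to the right and rows downward; lengths in m; the calibration is good to about 2 mm. A picture is of the moment at which its call begins: read the wrist's pose just before it.
- hand_in(): hands the job in; it is judged then, once.
The state is a dict: "t": time; "qpos": joint angles; "joint_vel": joint speeds; "joint_torque": joint torques, N m; "tool_pos": TCP position; "tool_rot": TCP orientation; "wrist_force": force on the tool from outside, world axes, zero at the start; "moment": the same for the moment, N m; "finger_gap": finger opening in m; "gripper_force": force on a finger pad.
Only numpy, scipy, OpenCV 4.12 (cv2) and the standard library are available. Lean on these libraries where they do the work, as an engineer would, in place of code of your own. Each camera call takes 0.05 s, during which the arm holds its last target. There are 200 camera calls.

### The job

Walk the heavy dark cradle block round on the bench by pushing its corners in turn with the fingertips, until one of its long sides faces the fence squarely with at least a finger's width still open between them; only then push it up flat against the fence, so that the whole width of the groove in its top opens into the notch in the middle of the fence. Push only: do not pinch, lift or tip the block, and leave the other things on the bench where they are.

Things in the scene. Friction and masses are not known exactly. Their poses are not given: they have to be found in the camera images.
- block: loose hardwood cradle block, dark, about 0.65 to 0.92 kg, sliding on the bench with ordinary wood friction: 100 mm along its x, 140 mm along its y, 60 mm high; origin at the centre of its underside, z up. A straight groove 20 mm wide and 10 mm deep runs along its x across the middle of its top from one long (140 mm) side to the other. The block is the same both ways round: either long side may face the fence
- fence: fixed straight wooden batten bolted to the bench: 420 mm long along its y, 45 mm thick, 60 mm high, with a notch 60 mm wide and 20 mm deep in the middle of its top edge. Origin at the foot of its front face, at the middle of its length; its x points away from the block (into the batten), so the front face is at x = 0 and the block stands at negative x; flat against the fence the block's centre is at x = -50 mm
- pawn: loose bystander: small turned chess pawn, 30 mm wide, 50 mm high; origin under its foot
- king: loose bystander: turned chess king, 38 mm wide, 78 mm high; origin under its foot
- candlestick: loose bystander: turned candlestick, 56 mm wide, 70 mm high; origin under its foot
- offcut: loose bystander: square-section stick 90 x 28 x 28 mm lying on the bench; origin under its centre
- mallet: loose bystander: wooden mallet lying on the bench, 52 mm high; handle along its -x to 130 mm, head 50 x 85 mm centred at +50 mm along x; origin under it
Not all that is in view belongs to the job. Leave any orange or red look-alike of the block alone.

How it is judged:
On the way:
1. the block faces the fence squarely (within 0.15 rad) while its centre is still more than 58 mm from it (at least 8 mm open) (angle between the x axis of block and the x axis of fence, either way round below 0.15 rad and x of block in the frame of fence below -0.058 m), for 0.2 s.
At the end, for the whole second after the job is handed in: the block stands at rest on the bench, a long side against the fence (gap under 4 mm, square within 0.05 rad), its groove's centre line within 20 mm of the middle of the fence's notch (angle between the x axis of block and the x axis of fence, either way round below 0.05 rad and x of block in the frame of fence between -0.054 and -0.045 m and y of block in the frame of fence between -0.02 and 0.02 m and height (world z) of block below 0.004 m and angle between block's own z axis and vertical below 0.05 rad and linear speed of block below 0.01 m/s); the robot touches nothing.
It fails at once if the block was lifted or tipped (height (world z) of block above 0.008 m or angle between block's own z axis and vertical above 0.15 rad).
It fails at once if another thing on the bench was disturbed (moved over 20 mm or tipped) (distance of any of pawn, king, candlestick, offcut, mallet from where it was at the start of the episode above 0.02 m or angle between any of pawn, king, candlestick, offcut, mallet's own z axis and vertical above 0.4 rad).
It also fails if it takes over 72 s, if anything falls off the work surface, if the arm or the gripper's body presses on something with over 40 N, if the wrist force passes 120 N, or if a joint passes its speed limit or range.

## Working session

There is one attempt and no reset: what is moved stays moved. The work goes in short steps, Python scripts to look and compute and a tool call to move; the robot and the scene stay as the last step left them, time stands still between calls to the robot, and variables do not carry over. Pictures are saved under pics/ and viewed, at most 10 in all, crops included, and the job is handed in when it is done.

Besides the shell and the picture viewer there is one more tool, called after "Emit:" as name(argument=value, ...), one argument or row to a line, values as JSON. apply_moves: Moves the arm, as the interface text tells. Its arguments: {"type":"object","properties":{"steps":{"type":"array"},"grip_force":{"type":"number"}},"required":["steps"]}

```bash
ls; mkdir -p pics; cat > h.py <<'E'
from bench import *
import numpy as np, cv2
def pts(f):
    im=f["image"];d=f["depth"];H,W=d.shape
    fl=H/2/np.tan(np.radians(f["vertical_fov"])/2)
    K=np.array([[fl,0,f["cx"]],[0,fl,f["cy"]],[0,0,1]])
    u,v=np.meshgrid(np.arange(W),np.arange(H))
    uv=np.stack([u,v],-1).reshape(-1,1,2).astype(float)
    n=cv2.undistortPoints(uv,K,np.array([f["k1"],0,0,0.])).reshape(H,W,2)
    c=np.dstack([n*d[...,None],d])
    P=(c-f["t"])@f["R"]   # R^T (c-t)
    P[d==0]=np.nan
    return P
E
python3 - <<'E'
from h import *
s=state();print({k:np.round(v,3) for k,v in s.items()})
for n in("scene","side"):
    f=grab_frame(n);cv2.imwrite(f"pics/{n}0.png",f["image"]);np.savez(f"{n}0.npz",im=f["image"],P=pts(f))
    print(n,f["vertical_fov"],f["k1"],np.round(-f["R"].T@f["t"],3))
E
```

```text
pics
{'t': np.float64(0.0), 'qpos': array([ 1.13 ,  0.218,  1.615, -0.   ,  1.311, -0.112]), 'joint_vel': array([-0.002, -0.001, -0.   ,  0.   , -0.001,  0.001]), 'joint_torque': array([-1.0000e-03, -3.9684e+01, -3.0385e+01, -0.0000e+00,  1.0000e-02,
        0.0000e+00]), 'tool_pos': array([0.201, 0.591, 0.23 ]), 'tool_rot': array([-0.   ,  0.164,  0.987, -0.001]), 'wrist_force': array([-0.377,  0.299, -0.41 ]), 'moment': array([-0.004,  0.   , -0.024]), 'gripper_force': np.float64(0.0), 'finger_gap': np.float64(0.086)}
scene 57.790142156720684 -0.0620678318791564 [0.912 0.217 0.694]
side 54.33916115608025 0.030031783680328477 [0.396 0.757 0.537]
```

View pics/scene0.png

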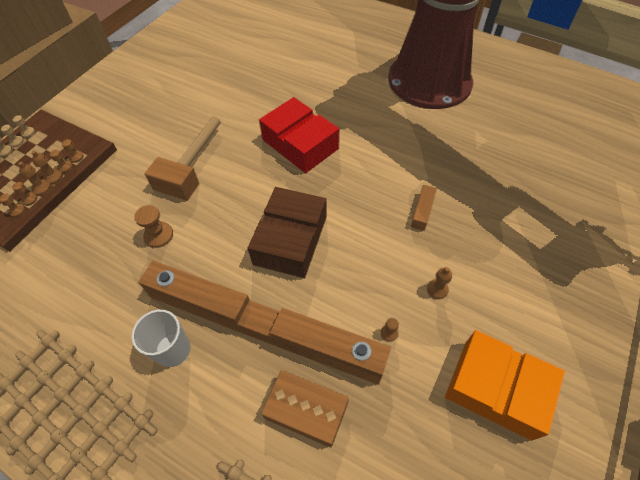

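View pics/side0.png

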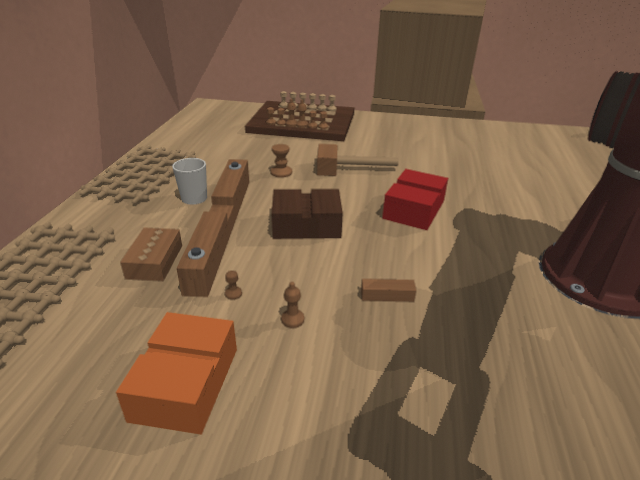

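The scene view shows the dark block at about (288,232), the fence from (145,280) to (385,365), its notch at (258,318), the red decoy at (300,133), the mallet at (185,165), the candlestick at (153,225), the offcut at (424,207), the king at (440,282) and the pawn at (390,328). The side view agrees. Next I measure poses from depth.

```bash
cat >> h.py <<'E'
def rect(im,P,box,z0=.054,z1=.066):
    m=(P[...,2]>z0)&(P[...,2]<z1)
    x0,y0,x1,y1=box
    k=np.zeros_like(m);k[y0:y1,x0:x1]=True
    q=P[m&k][:,:2]
    return q
E
python3 - <<'E'
from h import *
d=np.load("scene0.npz");im=d["im"];P=d["P"]
dark=(im.max(2)<95)
def pr(n,q):
    (c,s,a)=cv2.minAreaRect((q*1000).astype(np.float32));print(n,len(q),np.round(c,1),np.round(s,1),round(a,1))
    print(np.round(cv2.boxPoints((c,s,a))).tolist())
P2=P.copy();P2[~dark]=np.nan
pr("block",rect(im,P2,(235,180,340,285)))
for n,b in dict(fence=(130,250,400,390),red=(250,90,350,175)).items(): pr(n,rect(im,P,b))
for n,b,z0,z1 in [("cand",(130,200,178,250),.008,.09),("king",(425,260,460,302),.008,.09),("pawn",(378,315,402,343),.008,.06),("offcut",(405,180,440,235),.022,.034),("mallet",(140,110,225,205),.008,.06)]:
    pr(n,rect(im,P,b,z0,z1))
# groove: block pixels with z .045-.053
q=rect(im,P2,(235,180,340,285),.0,.07);pr("blk all",q)
# top-down map
q=P.reshape(-1,3);ok=np.isfinite(q[:,0])&(q[:,2]>-.02);c=im.reshape(-1,3)[ok];q=q[ok]
u=((q[:,1]+.4)*800).astype(int);v=((q[:,0]-.0)*700).astype(int)
g=np.zeros((600,700,3),np.uint8);k=(u>=0)&(u<700)&(v>=0)&(v<600);g[v[k],u[k]]=c[k]
# fence notch
f=rect(im,P,(130,250,400,390),.03,.05);print(len(f))
E
```

```text
block 2511 [566.9 -57.7] [141.1 100.6] 12.9
[[487.0, -24.0], [509.0, -122.0], [647.0, -91.0], [624.0, 7.0]]
fence 6897 [718.5 -16.8] [205.8 413.8] 25.0
[[538.0, 127.0], [713.0, -248.0], [899.0, -161.0], [724.0, 214.0]]
red 2133 [ 343.9 -170.4] [143.1 103.3] 73.8
[[274.0, -225.0], [374.0, -253.0], [413.0, -116.0], [314.0, -87.0]]
cand 957 [ 681.3 -283.6] [51.2 52. ] 49.5
[[645.0, -286.0], [684.0, -320.0], [718.0, -281.0], [678.0, -247.0]]
king 477 [533.2 222.1] [33.2 33.6] 18.9
[[512.0, 233.0], [523.0, 201.0], [554.0, 212.0], [543.0, 243.0]]
pawn 242 [661.2 177.8] [23.2 52.3] 72.5
[[633.0, 175.0], [683.0, 159.0], [690.0, 181.0], [640.0, 197.0]]
offcut 541 [386.1 135.9] [89.9 28.1] 9.3
[[339.0, 142.0], [344.0, 115.0], [433.0, 129.0], [428.0, 157.0]]
mallet 2101 [ 492.7 -344. ] [207.8  87.1] 8.1
[[384.0, -315.0], [396.0, -402.0], [602.0, -373.0], [589.0, -286.0]]
blk all 4071 [567.5 -57.7] [142.  101.2] 12.6
[[487.0, -24.0], [509.0, -123.0], [648.0, -92.0], [626.0, 7.0]]
3313
```

```bash
python3 - <<'E'
from h import *
d=np.load("scene0.npz");im=d["im"];P=d["P"]
m=np.zeros(im.shape[:2],np.uint8)
cv2.fillPoly(m,[np.array([[148,258],[396,340],[384,385],[132,290]])],1)
z=P[...,2]
def pr(n,k):
    q=P[k][:,:2]*1000;(c,s,a)=cv2.minAreaRect(q.astype(np.float32));print(n,len(q),np.round(c,1),np.round(s,1),round(a,1));print(np.round(cv2.boxPoints((c,s,a))).tolist())
n,lab,st,_=cv2.connectedComponentsWithStats(((m>0)&(z>.054)&(z<.064)).astype(np.uint8))
for i in range(1,n):
    if st[i,4]>200: pr("part%d"%i,lab==i)
top=np.isin(lab,[i for i in range(1,n) if st[i,4]>200]); pr("fence",top)
k=(m>0)&(z>.037)&(z<.043);
n,lab,st,_=cv2.connectedComponentsWithStats(k.astype(np.uint8));i=1+st[1:,4].argmax();pr("notch",lab==i)
# pawn
m[:]=0;m[315:343,378:402]=1;n,lab,st,_=cv2.connectedComponentsWithStats(((m>0)&(z>.008)&(z<.07)).astype(np.uint8))
for i in range(1,n):
    if st[i,4]>20: pr("pawn?",lab==i)
E
```

```text
part1 2746 [ 752.5 -128. ] [ 45.9 181.8] 7.7
[[718.0, -41.0], [742.0, -221.0], [787.0, -215.0], [763.0, -35.0]]
part2 3393 [719.3 110. ] [ 46.5 181.2] 7.8
[[684.0, 197.0], [708.0, 17.0], [755.0, 23.0], [730.0, 203.0]]
fence 6139 [735.8  -9.1] [ 46.5 421.8] 7.8
[[684.0, 197.0], [742.0, -221.0], [788.0, -215.0], [730.0, 203.0]]
notch 926 [737.4 -16.3] [44.8 99. ] 7.9
[[708.0, 30.0], [722.0, -68.0], [766.0, -62.0], [753.0, 36.0]]
pawn? 241 [647.2 181.9] [23.4 21.8] 78.3
[[634.0, 173.0], [655.0, 168.0], [660.0, 191.0], [639.0, 196.0]]
```

Emit:
apply_moves(
  steps=[
    [[-0.0375,-0.032,0],[0,0,-0.058],0],
    [[-0.075,-0.064,0],[0,0,-0.116],0],
    [[-0.1125,-0.096,0],[0,0,-0.175],0],
    [[-0.15,-0.129,0],[0,0,-0.233],0],
    [[-0.1875,-0.161,0],[0,0,-0.291],0],
    [[-0.225,-0.193,0],[0,0,-0.35],0],
    [[-0.2625,-0.226,0],[0,0,-0.408],0],
    [[-0.3,-0.258,0],[0,0,-0.466],0],
  ],
)

```text
t: 0.9
tool_pos: [0.4026, 0.2485, 0.231]
tool_rot: [-0.0, -0.07, 0.998, -0.0]
wrist_force: [0.1, 0.5, 0.1]
finger_gap: -0.0001
gripper_force: 0.0
```

```bash
cat >> h.py <<'E'
A=np.radians(7.8);O=np.array([.713,-.012]);RF=np.array([[np.cos(A),np.sin(A)],[-np.sin(A),np.cos(A)]])
def where(cam="scene",save=None):
    """tool and block in fence frame, mm/deg"""
    s=state();q=s["tool_rot"];p=(RF@(s["tool_pos"][:2]-O))*1000
    w,x,y,z=q;yx,yy=2*(x*y-w*z),1-2*(x*x+z*z)
    print("t %.2f tool fx %.1f fy %.1f z %.1f  yaw of tool y rel fence y %.1f"%(s["t"],p[0],p[1],s["tool_pos"][2]*1000,np.degrees(np.arctan2(yy,yx))-97.8),"F",np.round(s["wrist_force"],1),"q6 %.2f"%s["qpos"][5],"gap %.3f"%s["finger_gap"])
    if not cam:return
    f=grab_frame(cam);P=pts(f);im=f["image"]
    if save:cv2.imwrite(save,im)
    X=(P[...,:2]-O)@RF.T
    m=(P[...,2]>.053)&(P[...,2]<.067)&(im.max(2)<95)&(X[...,0]<.005)&(X[...,0]>-.32)&(abs(X[...,1])<.16)
    n,lab,st,_=cv2.connectedComponentsWithStats(m.astype(np.uint8))
    k=np.isin(lab,[i for i in range(1,n) if st[i,4]>60])
    c,sz,a=cv2.minAreaRect((X[k]*1000).astype(np.float32))
    if sz[0]>sz[1]:a+=90   # a: direction of the short side (block x)
    a=(a+90)%180-90
    print("block %s size %s xaxis %.1f deg n %d"%(np.round(c,1),np.round(sz,1),a,k.sum()));print(np.round(cv2.boxPoints((c,sz,a if sz[0]<=sz[1] else a-90))).tolist())
E
python3 -c "
from h import *
where()"
```

```text
t 0.90 tool fx -272.1 fy 300.2 z 231.0  yaw of tool y rel fence y 0.2 F [0.1 0.5 0.1] q6 -1.31 gap -0.000
block [-148.   -25.1] size [135.9 100.4] xaxis -84.7 deg n 1517
[[-76.0, -69.0], [-85.0, 31.0], [-220.0, 19.0], [-211.0, -81.0]]
```

Emit:
apply_moves(
  steps=[
    [[-0.02,-0.045,0],[0,0,0],0],
    [[-0.04,-0.09,0],[0,0,0],0],
    [[-0.06,-0.135,0],[0,0,0],0],
    [[-0.08,-0.18,0],[0,0,0],0],
    [[-0.1,-0.225,0],[0,0,0],0],
    [[-0.12,-0.27,0],[0,0,0],0],
    [[-0.14,-0.315,0],[0,0,0],0],
    [[-0.16,-0.36,0],[0,0,0],0],
  ],
)

```text
t: 1.75
tool_pos: [0.6106, -0.0857, 0.2306]
tool_rot: [-0.0, -0.068, 0.998, 0.0]
wrist_force: [0.2, 1.0, 0.3]
finger_gap: -0.0002
gripper_force: 0.0
```

Emit:
apply_moves(
  steps=[
    [[-0.01,-0.045,0],[0,0,0],0],
    [[-0.01,-0.05,0.03],[0,0,0],0],
    [[-0.01,-0.05,0.07],[0,0,0],0],
    [[-0.01,-0.05,0.11],[0,0,0],0],
    [[-0.01,-0.05,0.15],[0,0,0],0],
    [[-0.01,-0.05,0.18],[0,0,0],0],
    [[-0.01,-0.05,0.2],[0,0,0],0],
    [[-0.01,-0.05,0.206],[0,0,0],0],
  ],
)

```text
t: 2.55
tool_pos: [0.6237, -0.1311, 0.0211]
tool_rot: [-0.003, -0.068, 0.998, 0.001]
wrist_force: [-0.0, -0.2, -0.6]
finger_gap: 0.0001
gripper_force: 0.0
```

```bash
python3 -c "
from h import *
where()"
```

```text
t 2.55 tool fx -104.6 fy -105.9 z 21.1  yaw of tool y rel fence y 0.0 F [-0.  -0.2 -0.6] q6 -2.03 gap 0.000
block [-147.6  -25.3] size [134.7 100.5] xaxis -85.0 deg n 515
[[-76.0, -69.0], [-85.0, 31.0], [-219.0, 19.0], [-210.0, -81.0]]
```

Emit:
apply_moves(
  steps=[
    [[-0.008,0.012,0],[0,0,0],0],
    [[-0.01,0.022,0],[0,0,0],0],
    [[-0.01,0.032,0],[0,0,0],0],
    [[-0.009,0.042,0],[0,0,0],0],
    [[-0.006,0.052,0],[0,0,0],0],
    [[-0.003,0.062,0],[0,0,0],0],
    [[0.001,0.071,0],[0,0,0],0],
    [[0.005,0.08,0],[0,0,0],0],
  ],
)

```text
t: 3.4
tool_pos: [0.6134, -0.0537, 0.0275]
tool_rot: [0.003, -0.069, 0.998, -0.001]
wrist_force: [4.4, -2.9, 2.6]
finger_gap: 0.0003
gripper_force: 2.3
```

```bash
python3 -c "
from h import *
where()"
```

```text
t 3.40 tool fx -104.4 fy -27.8 z 27.5  yaw of tool y rel fence y 0.1 F [ 4.4 -2.9  2.6] q6 -1.91 gap 0.000
block [-152.5   19.6] size [86.6 97.4] xaxis 26.4 deg n 364
[[-213.0, 44.0], [-170.0, -43.0], [-92.0, -5.0], [-135.0, 82.0]]
```

Emit:
apply_moves(
  steps=[
    [[0,-0.02,0],[0,0,0],0],
    [[0,-0.03,-0.03],[0,0,0],0],
    [[0.02,-0.03,-0.07],[0,0,0],0],
    [[0.06,-0.03,-0.11],[0,0,0],0],
    [[0.1,-0.01,-0.13],[0,0,0],0],
    [[0.14,0.02,-0.13],[0,0,0],0],
    [[0.17,0.06,-0.13],[0,0,0],0],
    [[0.17,0.1,-0.13],[0,0,0],0],
  ],
)

```text
t: 4.25
tool_pos: [0.4228, 0.0231, 0.1536]
tool_rot: [-0.003, -0.067, 0.998, 0.001]
wrist_force: [1.1, 0.3, -0.3]
finger_gap: 0.0002
gripper_force: 0.0
```

```bash
python3 -c "
from h import *
where(save='pics/a.png')"
```

```text
t 4.25 tool fx -282.8 fy 74.2 z 153.6  yaw of tool y rel fence y -0.1 F [ 1.1  0.3 -0.3] q6 -1.82 gap 0.000
block [-179.7    8.6] size [142.2  99. ] xaxis -62.6 deg n 2282
[[-94.0, -3.0], [-139.0, 85.0], [-266.0, 20.0], [-220.0, -68.0]]
```

View pics/a.png

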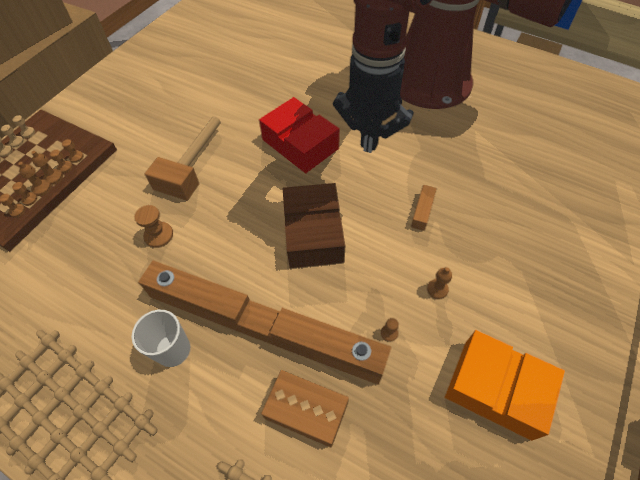

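The block now sits clear at (313,225), the tool hovers at (370,140), and the other things haven't moved. Next I push corner A from the other side.

Emit:
apply_moves(
  steps=[
    [[-0.02,-0.014,0],[0,0,0],0],
    [[-0.02,-0.014,0.03],[0,0,0],0],
    [[-0.02,-0.014,0.06],[0,0,0],0],
    [[-0.02,-0.014,0.09],[0,0,0],0],
    [[-0.02,-0.014,0.115],[0,0,0],0],
    [[-0.02,-0.014,0.13],[0,0,0],0],
    [[-0.02,-0.014,0.134],[0,0,0],0],
    [[-0.02,-0.014,0.134],[0,0,0],0],
  ],
)

```text
t: 5.1
tool_pos: [0.4492, 0.0113, 0.0206]
tool_rot: [-0.002, -0.069, 0.998, 0.0]
wrist_force: [0.2, 0.3, 0.8]
finger_gap: 0.0003
gripper_force: 0.0
```

Emit:
apply_moves(
  steps=[
    [[-0.005,-0.009,0],[0,0,0],0],
    [[-0.01,-0.019,0],[0,0,0],0],
    [[-0.016,-0.028,0],[0,0,0],0],
    [[-0.023,-0.036,0],[0,0,0],0],
    [[-0.03,-0.044,0],[0,0,0],0],
    [[-0.038,-0.051,0],[0,0,0],0],
    [[-0.046,-0.058,0],[0,0,0],0],
    [[-0.054,-0.064,0],[0,0,0],0],
  ],
)

```text
t: 5.9
tool_pos: [0.5116, -0.0461, 0.0219]
tool_rot: [-0.002, -0.068, 0.998, 0.0]
wrist_force: [-6.3, 0.9, 5.6]
finger_gap: 0.0002
gripper_force: 4.8
```

Emit:
apply_moves(
  steps=[
    [[0.015,0.01,0],[0,0,0],0],
    [[0.02,0.015,-0.02],[0,0,0],0],
    [[0.02,0.015,-0.06],[0,0,0],0],
    [[0.02,0.015,-0.1],[0,0,0],0],
    [[0.02,0.015,-0.13],[0,0,0],0],
    [[0.03,0,-0.13],[0,0,0],0],
    [[0.04,-0.03,-0.13],[0,0,0],0],
    [[0.04,-0.06,-0.13],[0,0,0],0],
  ],
)

```text
t: 6.7
tool_pos: [0.482, -0.1119, 0.1532]
tool_rot: [0.002, -0.069, 0.998, -0.001]
wrist_force: [0.7, 0.2, -0.5]
finger_gap: -0.0002
gripper_force: 0.0
```

```bash
python3 -c "
from h import *
where()"
```

```text
t 6.70 tool fx -242.4 fy -67.7 z 153.2  yaw of tool y rel fence y 0.1 F [ 0.7  0.2 -0.5] q6 -2.08 gap -0.000
block [-119.7   -9.2] size [117.   99.2] xaxis -38.7 deg n 1897
[[-44.0, 5.0], [-122.0, 67.0], [-195.0, -24.0], [-118.0, -86.0]]
```

Emit:
apply_moves(
  steps=[
    [[-0.045,0.008,0],[0,0,0],0],
    [[-0.09,0.016,0],[0,0,0],0],
    [[-0.135,0.024,0],[0,0,0],0],
    [[-0.18,0.032,0],[0,0,0],0],
    [[-0.21,0.037,0],[0,0,0],0],
    [[-0.21,0.037,0],[0,0,0],0],
    [[-0.21,0.037,0.03],[0,0,0],0],
    [[-0.21,0.037,0.05],[0,0,0],0],
  ],
)

```text
t: 7.55
tool_pos: [0.6848, -0.0458, 0.1013]
tool_rot: [0.001, -0.068, 0.998, -0.0]
wrist_force: [0.1, 1.3, -0.1]
finger_gap: -0.0
gripper_force: 0.0
```

```bash
python3 -c "
from h import *
where()
where('side',save='pics/b.png')"
```

```text
t 7.55 tool fx -32.5 fy -29.6 z 101.3  yaw of tool y rel fence y 0.0 F [ 0.1  1.3 -0.1] q6 -1.88 gap -0.000
block [-109.4    3.7] size [85.1 98.5] xaxis 50.4 deg n 280
[[-174.0, 2.0], [-99.0, -60.0], [-44.0, 5.0], [-120.0, 68.0]]
t 7.60 tool fx -35.7 fy -28.8 z 96.6  yaw of tool y rel fence y 0.0 F [-1.1 -0.1 -2.1] q6 -1.88 gap 0.000
block [-74.6 -58.1] size [143.9 242.8] xaxis 53.2 deg n 1966
[[-215.0, -43.0], [-21.0, -188.0], [66.0, -73.0], [-129.0, 72.0]]
```

View pics/b.png

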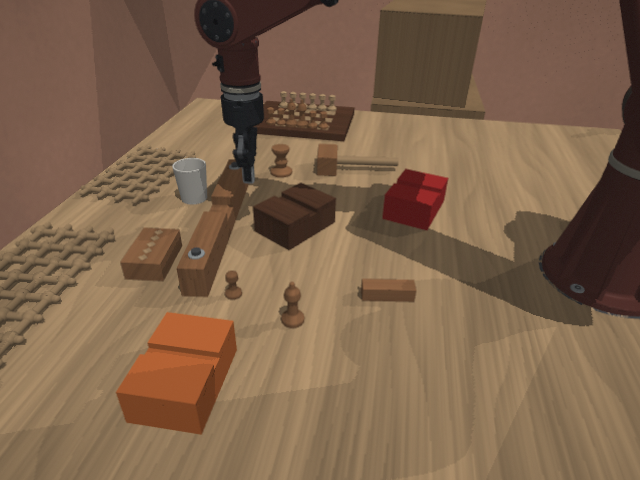

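Side view: the block's corner A is confirmed at (-215,-43) in fence mm, and the fingertips (248,175) stand between its corner C and the fence. Now I descend and push corner C.

Emit:
apply_moves(
  steps=[
    [[-0.002,-0.003,0.02],[0,0,0],0],
    [[-0.002,-0.003,0.04],[0,0,0],0],
    [[-0.002,-0.003,0.06],[0,0,0],0],
    [[-0.002,-0.003,0.075],[0,0,0],0],
    [[-0.002,-0.003,0.077],[0,0,0],0],
    [[-0.002,-0.003,0.077],[0,0,0],0],
    [[0.004,0.002,0.077],[0,0,0],0],
    [[0.008,0.005,0.077],[0,0,0],0],
  ],
)

```text
t: 8.45
tool_pos: [0.6764, -0.0406, 0.0258]
tool_rot: [0.001, -0.069, 0.998, -0.0]
wrist_force: [0.1, 0.6, -0.0]
finger_gap: -0.0003
gripper_force: 0.0
```

Emit:
apply_moves(
  steps=[
    [[0.008,0.006,0],[0,0,0],0],
    [[0.015,0.011,0],[0,0,0],0],
    [[0.023,0.016,0],[0,0,0],0],
    [[0.03,0.02,0],[0,0,0],0],
    [[0.038,0.024,0],[0,0,0],0],
    [[0.045,0.027,0],[0,0,0],0],
    [[0.052,0.029,0],[0,0,0],0],
    [[0.052,0.029,0],[0,0,0],0],
  ],
)

```text
t: 9.25
tool_pos: [0.6197, -0.0189, 0.0248]
tool_rot: [-0.0, -0.069, 0.998, -0.0]
wrist_force: [2.2, 0.6, 1.0]
finger_gap: 0.0
gripper_force: 1.1
```

```bash
python3 -c "
from h import *
where()"
```

```text
t 9.25 tool fx -93.4 fy 5.8 z 24.8  yaw of tool y rel fence y 0.1 F [2.2 0.6 1. ] q6 -1.85 gap 0.000
block [-152.3  -14. ] size [ 47.1 168.3] xaxis 10.2 deg n 171
[[-190.0, 65.0], [-161.0, -101.0], [-114.0, -93.0], [-144.0, 73.0]]
```

Emit:
apply_moves(
  steps=[
    [[-0.02,-0.005,0],[0,0,0],0],
    [[-0.025,-0.01,-0.03],[0,0,0],0],
    [[-0.025,-0.02,-0.07],[0,0,0],0],
    [[-0.025,-0.05,-0.11],[0,0,0],0],
    [[-0.025,-0.09,-0.13],[0,0,0],0],
    [[-0.025,-0.13,-0.13],[0,0,0],0],
    [[-0.01,-0.17,-0.13],[0,0,0],0],
    [[0.02,-0.2,-0.13],[0,0,0],0],
  ],
)

```text
t: 10.1
tool_pos: [0.6268, -0.222, 0.1532]
tool_rot: [-0.002, -0.069, 0.998, 0.0]
wrist_force: [0.0, -0.5, 0.3]
finger_gap: 0.0003
gripper_force: 0.0
```

```bash
python3 -c "
from h import *
where()"
```

```text
t 10.10 tool fx -113.9 fy -196.4 z 153.2  yaw of tool y rel fence y 0.1 F [ 0.  -0.5  0.3] q6 -2.15 gap 0.000
block [-166.  -16.] size [140.6  99.4] xaxis -19.9 deg n 731
[[-95.0, 33.0], [-189.0, 67.0], [-237.0, -65.0], [-143.0, -99.0]]
```

Emit:
apply_moves(
  steps=[
    [[0.025,0.035,0],[0,0,0],0],
    [[0.052,0.071,0],[0,0,0],0],
    [[0.052,0.071,0.03],[0,0,0],0],
    [[0.052,0.071,0.07],[0,0,0],0],
    [[0.052,0.071,0.11],[0,0,0],0],
    [[0.052,0.071,0.13],[0,0,0],0],
    [[0.052,0.071,0.132],[0,0,0],0],
    [[0.052,0.071,0.132],[0,0,0],0],
  ],
)

```text
t: 10.95
tool_pos: [0.565, -0.1563, 0.0211]
tool_rot: [-0.002, -0.069, 0.998, 0.001]
wrist_force: [-0.2, -1.1, 0.6]
finger_gap: 0.0004
gripper_force: 0.0
```

Emit:
apply_moves(
  steps=[
    [[-0.002,0.007,0],[0,0,0],0],
    [[-0.004,0.014,0],[0,0,0],0],
    [[-0.006,0.021,0],[0,0,0],0],
    [[-0.008,0.028,0],[0,0,0],0],
    [[-0.009,0.034,0],[0,0,0],0],
    [[-0.01,0.04,0],[0,0,0],0],
    [[-0.01,0.046,0],[0,0,0],0],
    [[-0.01,0.046,0],[0,0,0],0],
  ],
)

```text
t: 11.75
tool_pos: [0.5716, -0.1096, 0.0236]
tool_rot: [0.001, -0.069, 0.998, -0.0]
wrist_force: [0.0, -2.0, 0.9]
finger_gap: -0.0001
gripper_force: 1.0
```

```bash
python3 -c "
from h import *
where()"
```

```text
t 11.75 tool fx -153.3 fy -77.5 z 23.6  yaw of tool y rel fence y 0.1 F [ 0.  -2.   0.9] q6 -2.02 gap -0.000
block [-171.3    4.1] size [159.6  99.4] xaxis -12.7 deg n 625
[[-105.0, 71.0], [-202.0, 93.0], [-237.0, -63.0], [-140.0, -85.0]]
```

Emit:
apply_moves(
  steps=[
    [[0.005,-0.02,0],[0,0,0],0],
    [[0.02,-0.03,-0.03],[0,0,0],0],
    [[0.06,-0.03,-0.06],[0,0,0],0],
    [[0.1,-0.03,-0.06],[0,0,0],0],
    [[0.13,-0.03,-0.06],[0,0,0],0],
    [[0.14,-0.02,-0.06],[0,0,0],0],
    [[0.14,-0.01,-0.03],[0,0,0],0],
    [[0.14,0,0],[0,0,0],0],
  ],
)

```text
t: 12.6
tool_pos: [0.4315, -0.1284, 0.0224]
tool_rot: [0.001, -0.068, 0.998, 0.0]
wrist_force: [1.2, 0.2, 0.1]
finger_gap: -0.0002
gripper_force: 0.0
```

```bash
python3 -c "
from h import *
where()"
```

```text
t 12.60 tool fx -294.7 fy -77.1 z 22.4  yaw of tool y rel fence y -0.0 F [1.2 0.2 0.1] q6 -2.15 gap -0.000
block [-170.5   13.4] size [141.8 101.3] xaxis -12.4 deg n 2412
[[-106.0, 72.0], [-205.0, 94.0], [-235.0, -45.0], [-136.0, -67.0]]
```

Emit:
apply_moves(
  steps=[
    [[-0.01,0.022,0],[0,0,0],0],
    [[-0.02,0.044,0],[0,0,0],0],
    [[-0.03,0.044,0],[0,0,0],0],
    [[-0.04,0.044,0],[0,0,0],0],
    [[-0.048,0.044,0],[0,0,0],0],
    [[-0.056,0.044,0],[0,0,0],0],
    [[-0.063,0.044,0],[0,0,0],0],
    [[-0.069,0.044,0],[0,0,0],0],
  ],
)

```text
t: 13.45
tool_pos: [0.4937, -0.0766, 0.0219]
tool_rot: [-0.001, -0.068, 0.998, -0.0]
wrist_force: [-2.4, -2.8, 0.9]
finger_gap: 0.0005
gripper_force: 1.7
```

```bash
python3 -c "
from h import *
where()"
```

```text
t 13.45 tool fx -226.0 fy -34.2 z 21.9  yaw of tool y rel fence y 0.0 F [-2.4 -2.8  0.9] q6 -2.00 gap 0.000
block [-163.1   18.3] size [141.2 110. ] xaxis -5.1 deg n 2461
[[-102.0, 84.0], [-212.0, 94.0], [-224.0, -47.0], [-115.0, -57.0]]
```

Emit:
apply_moves(
  steps=[
    [[-0.004,0,0],[0,0,0],0],
    [[-0.008,0,0],[0,0,0],0],
    [[-0.008,0,0],[0,0,0],0],
    [[0.01,0,0],[0,0,0],0],
    [[0.03,0,-0.02],[0,0,0],0],
    [[0.04,0,-0.06],[0,0,0],0],
    [[0.05,0.02,-0.07],[0,0,0],0],
    [[0.05,0.05,-0.07],[0,0,0],0],
  ],
)

```text
t: 14.3
tool_pos: [0.4406, -0.034, 0.0957]
tool_rot: [0.005, -0.067, 0.998, -0.001]
wrist_force: [-0.7, 0.1, 0.4]
finger_gap: 0.0
gripper_force: 0.0
```

```bash
python3 -c "
from h import *
where()"
```

```text
t 14.30 tool fx -272.9 fy 15.2 z 95.7  yaw of tool y rel fence y -0.1 F [-0.7  0.1  0.4] q6 -1.94 gap 0.000
block [-153.8   20.4] size [141. 102.] xaxis -1.6 deg n 2351
[[-101.0, 89.0], [-203.0, 92.0], [-207.0, -49.0], [-105.0, -51.0]]
```

Emit:
apply_moves(
  steps=[
    [[-0.02,0.04,-0.02],[0,0,0],0],
    [[-0.05,0.08,-0.02],[0,0,0],0],
    [[-0.09,0.112,-0.02],[0,0,0],0],
    [[-0.12,0.112,0],[0,0,0],0],
    [[-0.12,0.112,0.03],[0,0,0],0],
    [[-0.12,0.112,0.06],[0,0,0],0],
    [[-0.12,0.112,0.073],[0,0,0],0],
    [[-0.12,0.112,0.074],[0,0,0],0],
  ],
)

```text
t: 15.15
tool_pos: [0.5393, 0.0943, 0.0162]
tool_rot: [-0.002, -0.069, 0.998, 0.0]
wrist_force: [-0.2, 0.4, 1.5]
finger_gap: 0.0001
gripper_force: 0.0
```

```bash
python3 -c "
from h import *
where()"
```

```text
t 15.15 tool fx -157.6 fy 128.9 z 16.2  yaw of tool y rel fence y 0.1 F [-0.2  0.4  1.5] q6 -1.66 gap 0.000
block [-153.3   49. ] size [198.6 103.1] xaxis -1.5 deg n 3123
[[-99.0, 147.0], [-202.0, 150.0], [-207.0, -49.0], [-104.0, -52.0]]
```

Emit:
apply_moves(
  steps=[
    [[0,-0.008,0],[0,0,0],0],
    [[0,-0.016,0],[0,0,0],0],
    [[0,-0.023,0],[0,0,0],0],
    [[0,-0.03,0],[0,0,0],0],
    [[0,-0.037,0],[0,0,0],0],
    [[0,-0.044,0],[0,0,0],0],
    [[0,-0.044,0],[0,0,0],0],
    [[0,-0.02,0],[0,0,0],0],
  ],
)

```text
t: 16.0
tool_pos: [0.5458, 0.0719, 0.0197]
tool_rot: [0.002, -0.067, 0.998, -0.001]
wrist_force: [0.8, 1.3, 0.4]
finger_gap: 0.0003
gripper_force: 0.0
```

Emit:
apply_moves(
  steps=[
    [[0,0.005,-0.03],[0,0,0],0],
    [[0.01,0,-0.08],[0,0,0],0.3],
    [[0.05,-0.02,-0.08],[0,0,0],0.6],
    [[0.09,-0.05,-0.08],[0,0,0],0.6],
    [[0.12,-0.08,-0.08],[0,0,0],0.6],
    [[0.13,-0.1,-0.08],[0,0,0],0.6],
    [[0.13,-0.11,-0.08],[0,0,0],0.6],
    [[0.13,-0.11,-0.08],[0,0,0],0.6],
  ],
)

```text
t: 16.8
tool_pos: [0.4311, -0.054, 0.0991]
tool_rot: [0.001, -0.067, 0.998, -0.001]
wrist_force: [0.3, 0.2, -0.2]
finger_gap: 0.0512
gripper_force: 0.0
```

```bash
python3 -c "
from h import *
where()"
```

```text
t 16.80 tool fx -285.0 fy -3.4 z 99.1  yaw of tool y rel fence y -0.1 F [ 0.3  0.2 -0.2] q6 -1.99 gap 0.051
block [-153.    -4.4] size [141.7 101.9] xaxis -1.4 deg n 2214
[[-100.0, 65.0], [-202.0, 68.0], [-206.0, -74.0], [-104.0, -76.0]]
```

Emit:
apply_moves(
  steps=[
    [[0,-0.001,0.03],[0,0,0],0.6],
    [[0,-0.001,0.06],[0,0,0],0.6],
    [[0,-0.001,0.08],[0,0,0],0.6],
    [[0,-0.001,0.086],[0,0,0],0.6],
    [[-0.02,-0.001,0.086],[0,0,0],0.6],
    [[-0.04,-0.001,0.086],[0,0,0],0.6],
    [[-0.055,-0.001,0.086],[0,0,0],0.6],
    [[-0.06,-0.001,0.086],[0,0,0],0.6],
  ],
)

```text
t: 17.65
tool_pos: [0.4929, -0.045, 0.0135]
tool_rot: [0.002, -0.069, 0.998, -0.0]
wrist_force: [0.5, 0.2, 0.3]
finger_gap: 0.0513
gripper_force: 0.0
```

Emit:
apply_moves(
  steps=[
    [[-0.01,0,0],[0,0,0],0.6],
    [[-0.02,0,0],[0,0,0],0.6],
    [[-0.03,0,0],[0,0,0],0.6],
    [[-0.04,0,0],[0,0,0],0.6],
    [[-0.05,0,0],[0,0,0],0.6],
    [[-0.06,0,0],[0,0,0],0.6],
    [[-0.07,0,0],[0,0,0],0.6],
    [[-0.08,0,0],[0,0,0],0.6],
  ],
)

```text
t: 18.45
tool_pos: [0.5661, -0.034, 0.0113]
tool_rot: [-0.004, -0.069, 0.998, 0.001]
wrist_force: [-5.3, -1.2, 2.5]
finger_gap: 0.0514
gripper_force: 0.0
```

```bash
python3 -c "
from h import *
where()"
```

```text
t 18.45 tool fx -148.5 fy -1.8 z 11.3  yaw of tool y rel fence y 0.1 F [-5.3 -1.2  2.5] q6 -1.89 gap 0.051
block [-95.9  -3.8] size [125.1 141.3] xaxis 0.1 deg n 3073
[[-159.0, 67.0], [-158.0, -75.0], [-33.0, -74.0], [-33.0, 67.0]]
```

Emit:
apply_moves(
  steps=[
    [[-0.006,0,0],[0,0,0],0.6],
    [[-0.012,0,0],[0,0,0],0.6],
    [[-0.018,0,0],[0,0,0],0.6],
    [[-0.022,0,0],[0,0,0],0.6],
    [[-0.025,0,0],[0,0,0],0.6],
    [[-0.028,0,0],[0,0,0],0.6],
    [[-0.03,0,0],[0,0,0],0.6],
    [[-0.032,0,0],[0,0,0],0.6],
  ],
)

```text
t: 19.3
tool_pos: [0.6004, -0.03, 0.012]
tool_rot: [-0.0, -0.069, 0.998, 0.0]
wrist_force: [-3.3, 0.3, -1.3]
finger_gap: 0.0512
gripper_force: 0.0
```

```bash
python3 -c "
from h import *
where()"
```

```text
t 19.30 tool fx -114.0 fy -2.5 z 12.0  yaw of tool y rel fence y 0.1 F [-3.3  0.3 -1.3] q6 -1.87 gap 0.051
block [-62.3  -4.3] size [126.  141.4] xaxis 0.3 deg n 3018
[[-126.0, 66.0], [-125.0, -75.0], [1.0, -75.0], [0.0, 67.0]]
```

Emit:
apply_moves(
  steps=[
    [[-0.001,0,0],[0,0,0],0.6],
    [[-0.001,0,0],[0,0,0],0.6],
    [[-0.002,0,0],[0,0,0],0.6],
    [[-0.002,0,0],[0,0,0],0.6],
    [[-0.003,0,0],[0,0,0],0.6],
    [[-0.003,0,0],[0,0,0],0.6],
    [[-0.004,0,0],[0,0,0],0.6],
    [[-0.004,0,0],[0,0,0],0.6],
  ],
)

```text
t: 20.15
tool_pos: [0.6013, -0.0296, 0.0117]
tool_rot: [-0.004, -0.069, 0.998, 0.0]
wrist_force: [-10.3, -1.4, 4.0]
finger_gap: 0.051
gripper_force: 0.0
```

Emit:
apply_moves(
  steps=[
    [[-0.001,0,0],[0,0,0],0.6],
    [[-0.002,0,0],[0,0,0],0.6],
    [[-0.003,0,0],[0,0,0],0.6],
    [[-0.004,0,0],[0,0,0],0.6],
    [[-0.004,0,0],[0,0,0],0.6],
    [[-0.004,0,0],[0,0,0],0.6],
    [[-0.004,0,0],[0,0,0],0.6],
    [[-0.004,0,0],[0,0,0],0.6],
  ],
)

```text
t: 20.95
tool_pos: [0.6007, -0.0289, 0.0101]
tool_rot: [-0.009, -0.069, 0.998, 0.001]
wrist_force: [-18.8, -3.6, 5.4]
finger_gap: 0.0511
gripper_force: 0.0
```

Emit:
apply_moves(
  steps=[
    [[0.006,0,0],[0,0,0],0.6],
    [[0.015,0,0],[0,0,0],0.6],
    [[0.03,0,0],[0,0,0],0.6],
    [[0.05,0,-0.02],[0,0,0],0.6],
    [[0.08,0,-0.06],[0,0,0],0.6],
    [[0.12,0,-0.09],[0,0,0],0.6],
    [[0.15,0,-0.09],[0,0,0],0.6],
    [[0.15,0,-0.09],[0,0,0],0.6],
  ],
)

```text
t: 21.75
tool_pos: [0.4587, -0.0497, 0.1038]
tool_rot: [0.002, -0.068, 0.998, -0.001]
wrist_force: [0.0, 0.8, -1.0]
finger_gap: 0.051
gripper_force: 0.0
```

```bash
python3 -c "
from h import *
where(save='pics/c.png')"
```

```text
t 21.75 tool fx -257.0 fy -2.9 z 103.8  yaw of tool y rel fence y 0.0 F [ 0.   0.8 -1. ] q6 -1.97 gap 0.051
block [-48.6   2.4] size [128.  101.1] xaxis -0.2 deg n 2142
[[2.0, 66.0], [-99.0, 67.0], [-99.0, -61.0], [2.0, -62.0]]
```

View pics/c.png

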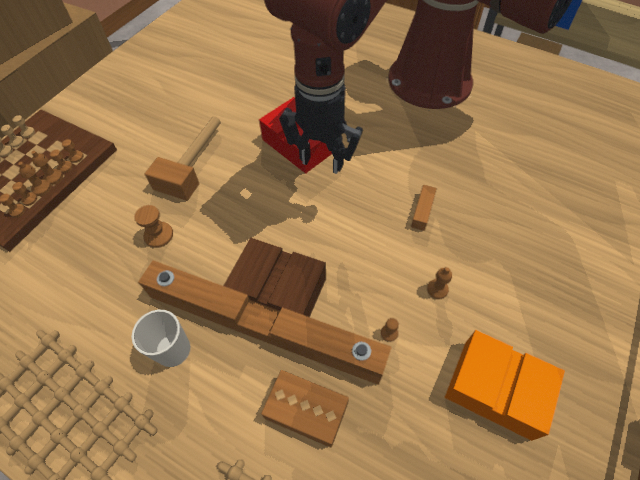

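The block lies flush against the fence (about (278,278)). Its groove runs into the notch at (262,315), the bystanders haven't moved, and the arm is clear at z 104 mm. The block's centre is about 4 mm off the notch middle and its angle is -0.2°, so I hand in.

```bash
python3 -c "
from bench import *
print(hand_in())"
```

```text
the job is handed in; nothing more can be done
None
```

I handed the job in at about 22 s: the block was walked round square with the fence while still about 100 mm from it, then pushed flat against it with the groove about 4 mm off the notch middle and the bystanders unmoved; no verdict was returned.

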